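# Slide a sample sled under the drag spring of a checking jig

### The job

Without gripping or lifting it, press the orange sample sled firmly down on the jig's springy bed and, keeping it pressed down, slide it under the blue bridge and the brass leaf spring until it is fully home against the red end stop. Then let go and leave it clamped there; do not touch the brass leaf and do not disturb the things lying around.

Things in the scene. Friction and masses are not known exactly. Their poses are not given: they have to be found in the camera images.
- jig: Checking jig, fixed to the table, placed and turned differently each time. Dark base 275 x 110 x 10 mm (x -195 to 80), two aluminium guides along it (inner faces 59 mm apart, tops 30 mm above the table), white sprung bed between them (x -175 to 65). Origin: on the table, on the centre line, below the bridge face that meets the sled. +x is the direction in which the sled must slide, z up.
- bridge (a point): Middle of the lower edge of the blue bridge bar, on the face that the sled meets: jig x 0, 33.5 mm above the table. The bar spans jig x 0 to 12 mm, y -45 to 45 mm, its top 46.5 mm (small fittings 51 mm) above the table. The sled's top starts 38 mm above the table, so its nose bumps into this bar unless pressed down by more than 4.5 mm.
- stop (a point): Top middle of the red end stop's face that the sled's nose must reach: jig x 65 mm, 36 mm above the table.
- sled: Orange sled 130 (x) x 56 (y) x 14 mm, 0.14 to 0.28 kg, loose in the channel on the white bed, 10 to 45 mm short of the bridge. Origin: centre of its underside; +x is its leading end and points along the jig's +x. Home: origin at jig x = 0. Let go under the bridge, it rises until its top meets the bar and stays clamped there.
- sled_nose (a point): Top middle of the sled's leading end (sled x 65, z 14 mm).
- sled_pad (a point): Centre of the black pad on the sled's top (sled x -44.5, z 14.5 mm; 36 x 48 mm), where a fingertip presses down. In front of it an orange ridge crosses the sled (sled x -24 to -16 mm, 50 mm wide, 9 mm higher than the top): a fingertip on the pad can push it forward. When home, the ridge is still 16 mm short of the bridge.
- bed (a joint): How far the white bed is pressed down, m: 0 up (its top 24 mm above the table), 0.008 bottomed. It stays level. Springs push up with 7 N at 0 and 12.6 N at 0.008: pressing it down through the sled takes about 8 to 11 N, sliding the sled about 4 to 12 N more, forward. It reads about 0.0045 with the sled home and released.
- leaf: Brass leaf (drag) spring 46 x 42 x 3 mm, hinged on the bridge's far face (origin at the hinge, jig x 12.5, z 37.5 mm), sloping down along the jig's +x to about 27 mm above the table. The sled's nose lifts it in passing; it presses on the sled with 2 to 4 N.
- coupon_a: Bystander, loose: pale wood sample 70 x 42 x 14 mm, lying beside the jig. Origin under its centre.
- coupon_b: Bystander, loose: plywood sample 70 x 42 x 18 mm, lying on the other side of the jig. Origin under its centre.
- spanner: Bystander, loose: a steel spanner lying flat, to the left.
- mug: Bystander, loose: blue mug, 80 mm wide, 90 mm high, to the right. Origin under its centre.
- holder: Bystander, loose: steel tool holder, 62 mm wide, 85 mm high, standing to the right. Origin under its centre.
- cleaner: Bystander, loose: white bottle with red cap, 60 mm wide, 160 mm high, to the right. Origin under its centre.
- mouse: Bystander, loose: black computer mouse, 105 x 60 x 28 mm, on the far right. Origin under its centre.

How it is judged:
By the outcome, as a careful person would: the job done as asked, in the order asked, and still so for the second after the job is handed in, with the robot touching nothing.
It also fails if it takes over 40 s, if anything falls off the work surface, if the arm or the gripper's body presses on something with over 40 N, if the wrist force passes 120 N, or if a joint passes its speed limit or range.

### The arm

A 7-joint arm with a two-finger parallel gripper is mounted at the origin on the work surface. World frame = base frame: x ahead of the robot, y to its left, z up, the work surface at z = 0. Lengths are in m, angles in rad, forces in N, time in s.
With the tool pointing down it reaches from about 0.425 to 1.025 m from the base axis. Payload 9.4 kg.
Tool frame: the origin (TCP) lies on the centre line of the jaws, within the pads' length; the fingertips stand 19 mm ahead of it and the grasp point (between the pads) is the TCP (r.tip_reach is the distance from the TCP to the fingertips, in m); z points along the fingers, y is the direction in which the jaws open and shut (so a half turn about z gives the same grasp; the last joint's range is limited). The gripper opens to 93 mm and grips with 3 to 60 N. Pads are 15 mm wide; open, the fingers measure 128 mm over their backs; the gripper's body (75 mm by 188 mm) begins 65 mm behind the grasp point.
Start: joints at [-0.077, 0.599, -0.003, 1.599, 0.002, 0.943, -0.08], TCP at [0.725, -0, 0.238] pointing down, gripper open.
Joint ranges: [-2.57, 2.57], [-0.35, 1.97], [-1.29, 1.29], [0.11, 2.56], [-1.05, 4.19], [0.11, 1.86], [-2.63, 2.63]. Speed limits (rad/s): [2.22, 2.22, 3.01, 3.01, 3.14, 3.14, 3.14].

### API

Orientations are given as a unit quaternion [w, x, y, z].
In Python, from station import r gives the robot as it stands. The module is installed in compiled form; this text tells all that it offers.
- The arm moves only by the shell command python3 -m pendant 'ROWS'. ROWS is JSON, one flat list of numbers, 5 for each row, row after row: the closure, from -1 (fully open) to 1 (shut), then the shift along the tool's x, y, z in m, then the turn about the tool's z in rad. A call has 1 to 5 rows; each row shifts and turns the commanded pose from where the row before left it, along the tool's axes as they then stand; what a row does not reach is not made up. A row lasts 1/12 s, in which the tool goes at most 41.7 mm and 7.16 degrees, less where a joint would pass 70% of its speed; a pose out of reach is approached as far as the arm can. A call is refused whole if a number of a shift passes 0.0417 or a number of a turn 0.125, either way. A call with a gripper value outside its range is refused whole. The fingers move at their own pace and stop on an object; the grip force is fixed at half the most. Time passes only in rows, so rows that do not move let the fingers close. It gives the time, the measured TCP pose, the force and the opening at its end, in the units of the state.
- r.read_state(): the state, without advancing time (a new reading comes with each control period).
- r.snapshot(name): name is "scene" or "side" or "wrist"; returns a dict with "img" (420x560x3 uint8, blue, green, red), "fx", "fy", "cx", "cy" (pixels), "dist_coeffs" ([k1, k2, p1, p2, k3] as OpenCV has them; the pictures are not rectified), "R" (3x3) and "t" (3): a world point X has camera coordinates R X + t. Camera axes: x right, y down, z forward; pixel columns grow to the right and rows downward; lengths in m; the calibration is good to about 2 mm. A picture is of the moment at which its call begins. There is no depth.
- r.sign_off(): hands the job in, once; it reports no verdict.
The state is a dict: "t": time; "joints": joint angles; "qd": joint speeds; "joint_efforts": joint torques, N m; "tool_pos": TCP position; "tool_rot": TCP orientation; "contact_force": force on the tool from outside, world axes, zero at the start; "ft_torque": the same for the moment, N m; "width": opening from 0.0 (shut) to 1.0 (fully open).
Only numpy, scipy, OpenCV 4.12 (cv2) and the standard library are available. Lean on these libraries where they do the work, as an engineer would, in place of code of your own. Each camera call takes 0.05 s, during which the arm holds its last target. There are 200 camera calls.

## Working session

There is one attempt and no reset: what is moved stays moved. The work goes in short steps, Python scripts to look and compute and a shell command to move; the robot and the scene stay as the last step left them, time stands still between calls to the robot, and variables do not carry over. Pictures are saved under pics/ and viewed, about 8 in all and at most 12, crops included, and the job is handed in when it is done.

```bash
mkdir -p pics; python3 - <<'E'
from station import r
import cv2
for n in("scene","side","wrist"):
    s=r.snapshot(n);cv2.imwrite(f"pics/{n}0.png",s["img"]);print(n,s["fx"],s["cx"],s["R"],s["t"])
print(r.read_state(),r.tip_reach)
E
```

```text
scene 384.84653893908364 282.7023550098556 [[ 0.1139938   0.99335627 -0.01577113]
 [ 0.59324775 -0.08079531 -0.8009552 ]
 [-0.7969081   0.08194773 -0.59851654]] [-0.04177179 -0.29667262  1.67151079]
side 423.1805644983827 283.0893106593921 [[-0.99483274 -0.10136748 -0.0056976 ]
 [-0.07213972  0.74524644 -0.66287526]
 [ 0.07144011 -0.65903898 -0.74870817]] [0.60057321 0.07372955 1.02723184]
wrist 301.51721856955453 283.8401320933113 [[ 9.99998707e-01  7.32087495e-05 -1.60621689e-03]
 [ 4.61002130e-04 -9.70077204e-01  2.42796224e-01]
 [-1.54037958e-03 -2.42796650e-01 -9.70075984e-01]] [-0.72312535 -0.02784927  0.38942663]
{'t': 0.15, 'joints': array([-0.07672406,  0.59996923, -0.00251488,  1.59992986,  0.00181503,
        0.94291923, -0.07979743]), 'qd': array([ 0.00046862, -0.00151506,  0.00104824, -0.00194114,  0.00071252,
        0.00040504,  0.0011403 ]), 'joint_efforts': array([ 4.23705205e-03, -7.65584278e+01,  1.49971146e+00, -2.52563953e+01,
       -5.22377843e-02,  1.48844108e-02,  9.41959070e-05]), 'tool_pos': array([ 7.24655717e-01, -1.07971536e-05,  2.36944429e-01]), 'tool_rot': array([-3.78562798e-04,  7.07081805e-01,  7.07131491e-01, -4.81112908e-04]), 'contact_force': array([ 0.45384173, -0.46063183,  0.47875606]), 'ft_torque': array([-0.01799726, -0.03879758,  0.01231044]), 'width': 1.0010319691969247} 0.019
```

View pics/scene0.png

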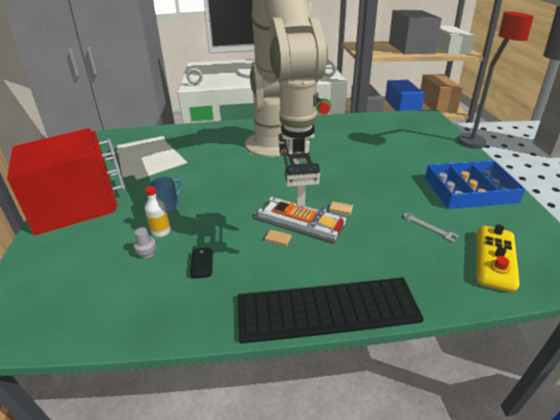

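View pics/wrist0.png

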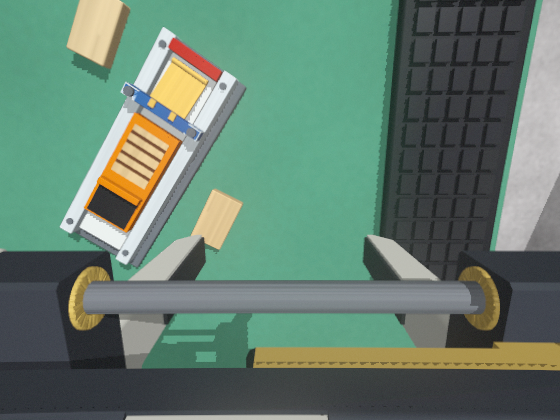

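View pics/side0.png

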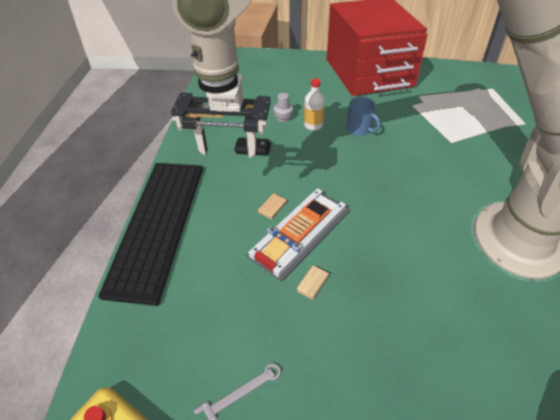

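The wrist view shows the whole jig: red stop at about (195,58), bridge (162,110), pad (113,205). It slides up and to the right in the image, with the coupons at (98,32) and (217,218). I'll enlarge the jig for accurate corners.

```bash
python3 - <<'E'
import cv2
a=cv2.imread("pics/wrist0.png")[20:270,55:255];cv2.imwrite("pics/wc.png",cv2.resize(a,None,fx=2.4,fy=2.4,interpolation=cv2.INTER_CUBIC))
E
```

```text
(no output)
```

View pics/wc.png

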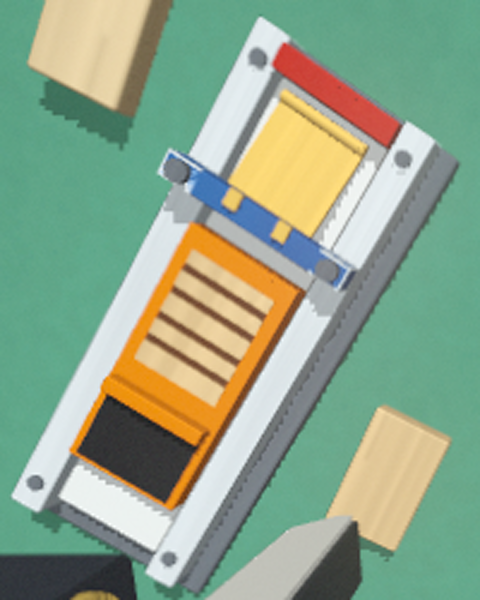

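The crop shows sled top corners at nose (193,222)/(303,290) and rear (72,452)/(175,508). Guide ends are at (262,17), (12,495), (437,147), (150,577), and the stop's top edge runs (273,67)–(390,146).

```bash
cat > h.py <<'E'
import numpy as np,cv2
from station import r
def world(s,uv,z):
    K=np.array([[s["fx"],0,s["cx"]],[0,s["fy"],s["cy"]],[0,0,1.]]);R=np.array(s["R"]);t=np.array(s["t"])
    p=cv2.undistortPoints(np.array(uv,float).reshape(-1,1,2),K,np.array(s["dist_coeffs"])).reshape(-1,2)
    d=np.c_[p,np.ones(len(p))]@R;c=-R.T@t
    return c+d*((z-c[2])/d[:,2])[:,None]
def pix(s,X):
    K=np.array([[s["fx"],0,s["cx"]],[0,s["fy"],s["cy"]],[0,0,1.]])
    return cv2.projectPoints(np.array(X,float),cv2.Rodrigues(np.array(s["R"]))[0],np.array(s["t"],float),K,np.array(s["dist_coeffs"]))[0].reshape(-1,2)
E
python3 - <<'E'
from h import *
s=r.snapshot("wrist")
def W(p,z):return world(s,np.array(p)/2.4+[55,20],z)
np.set_printoptions(precision=4,suppress=True)
S=W([(193,222),(303,290),(175,508),(72,452)],.038)
G=W([(262,17),(12,495),(437,135),(150,577)],.030)
B=W([(163,155),(345,288)],.0465)
T=W([(273,67),(390,146)],.036)
P=W([(107,393),(203,447),(168,502),(78,450)],.0385)
f=lambda a:np.degrees(np.arctan2(a[1],a[0]))
print("sled",S,f(S[0]-S[3]),f(S[1]-S[2]),S.mean(0),[np.linalg.norm(S[i]-S[i-1]) for i in range(4)])
print("guide",G,f(G[0]-G[1]),f(G[2]-G[3]));print("br",B,B.mean(0),f(B[0]-B[1])-90);print("stop",T,T.mean(0),f(T[0]-T[1])-90)
print("pad",P,P.mean(0))
E
```

```text
sled [[ 0.5617  0.0876  0.038 ]
 [ 0.6088  0.0577  0.038 ]
 [ 0.5362 -0.0489  0.038 ]
 [ 0.49   -0.0201  0.038 ]] 56.35190761242871 55.77690271392034 [0.5491 0.0191 0.038 ] [np.float64(0.12936219482520406), np.float64(0.05578709963866054), np.float64(0.12898609665780258), np.float64(0.05450275774321821)]
guide [[ 0.5985  0.1729  0.03  ]
 [ 0.4511 -0.0446  0.03  ]
 [ 0.6725  0.126   0.03  ]
 [ 0.5143 -0.0896  0.03  ]] 55.88063784932538 53.71837221667232
br [[0.5562 0.1146 0.0465]
 [0.6306 0.0589 0.0465]] [0.5934 0.0868 0.0465] 53.160913247833946
stop [[0.6033 0.1519 0.036 ]
 [0.6522 0.1204 0.036 ]] [0.6278 0.1361 0.036 ] 57.157985799606365
pad [[ 0.5115  0.0092  0.0385]
 [ 0.5539 -0.0174  0.0385]
 [ 0.5334 -0.0456  0.0385]
 [ 0.4934 -0.0189  0.0385]] [ 0.5231 -0.0182  0.0385]
```

```bash
python3 -m pendant '[1,-0.0031,-0.0398,0,0,1,-0.0031,-0.0398,0,0,1,-0.0031,-0.0398,0,0,1,-0.0031,-0.0398,0,0,1,-0.0031,-0.0398,0,0]'; python3 -m pendant '[1,0,0,0.02,0.1187,1,0,0,0.02,0.1187,1,0,0,0.02,0.1187,1,0,0,0.02,0.1187,1,0,0,0.02,0.1187]'; python3 -m pendant '[1,0,0,0,0,1,0,0,0,0,1,0,0,0,0]'
python3 - <<'E'
from h import *
st=r.read_state();print(st)
a=np.hstack([cv2.resize(r.snapshot("side")["img"][150:300,220:380],None,fx=2.4,fy=2.4),cv2.resize(r.snapshot("wrist")["img"][60:420,80:480],None,fx=1,fy=1)])
cv2.imwrite("pics/p2.png",a)
E
```

```text
t: 0.62
tool_pos: [0.5239, -0.0157, 0.2374]
tool_rot: [-0.0, 0.707, 0.707, -0.0]
contact_force: [-0.4, 0.3, 0.5]
width: 0.691
t: 1.03
tool_pos: [0.5261, -0.0156, 0.1371]
tool_rot: [0.0, 0.884, 0.467, 0.0]
contact_force: [-0.1, 0.2, 0.7]
width: 0.332
t: 1.28
tool_pos: [0.5263, -0.0155, 0.1383]
tool_rot: [0.0, 0.882, 0.471, 0.0]
contact_force: [0.4, -0.7, 0.7]
width: 0.119
{'t': 1.2833, 'joints': array([-0.16597785,  0.51197111,  0.12373567,  2.14792615, -0.12922869,
        0.48806212, -0.53325264]), 'qd': array([ 0.00650929, -0.01568819, -0.00173664, -0.00196487, -0.00140887,
       -0.00186585, -0.00611314]), 'joint_efforts': array([-3.18967123e-01, -5.70330119e+01,  2.90815227e+00, -1.41756383e+01,
       -6.01512613e-02, -3.35374125e-02, -4.22182109e-02]), 'tool_pos': array([ 0.52633663, -0.01545797,  0.13830289]), 'tool_rot': array([9.18584793e-05, 8.82035871e-01, 4.71182224e-01, 1.57864518e-04]), 'contact_force': array([ 0.4202487 , -0.69833203,  0.65570009]), 'ft_torque': array([ 0.01846964,  0.07978563, -0.02688469]), 'width': 0.11867433540086772}
```

View pics/p2.png

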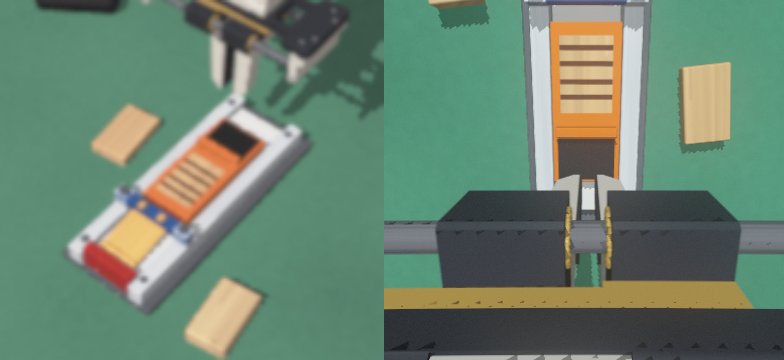

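```bash
python3 - <<'E'
from h import *
np.set_printoptions(precision=4,suppress=True)
s=r.snapshot("wrist");cv2.imwrite("pics/w3.png",cv2.resize(s["img"][60:250,200:370],None,fx=3,fy=3,interpolation=cv2.INTER_CUBIC))
A=world(s,[(245,82),(318,82)],.038);P=world(s,[(253,199),(314,199)],.0385)
print(A,A.mean(0),P,P.mean(0),np.degrees(np.arctan2(*(A.mean(0)-P.mean(0))[[1,0]])))
u=np.array([.559,.829,0]);n=np.array([-.829,.559,0])
print(A.mean(0)-65*u/1000, r.read_state()["width"])
E
```

```text
[[0.5589 0.0878 0.038 ]
 [0.6052 0.0568 0.038 ]] [0.582  0.0723 0.038 ] [[ 0.5112  0.0099  0.0385]
 [ 0.5536 -0.0186  0.0385]] [ 0.5324 -0.0044  0.0385] 57.07302873368575
[0.5457 0.0184 0.038 ] 0.01666825609418235
```

View pics/w3.png

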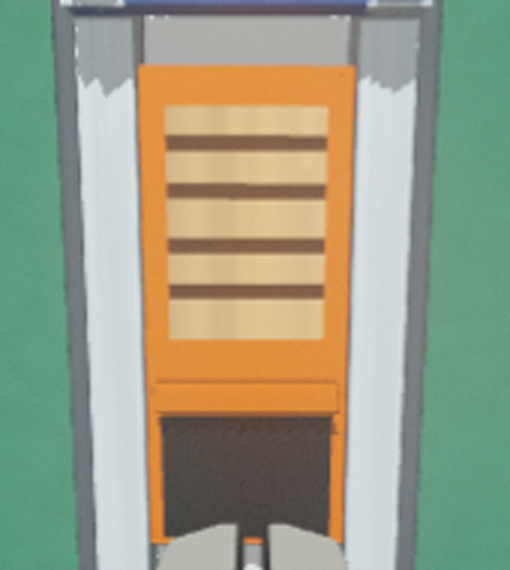

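Lined up with the jig: the yaw agrees at about 56° and the pad sits just ahead of the fingertips. I'll descend to just above the pad, then make contact gently.

```bash
python3 -m pendant '[1,0,-0.0012,0.025,0,1,0,0,0.025,0,1,0,0,0.02,0,1,0,0,0.004,0,1,0,0,0,0]'; python3 -m pendant '[1,0,0,0.002,0,1,0,0,0.002,0,1,0,0,0.002,0,1,0,0,0,0]'
```

```text
t: 1.85
tool_pos: [0.5247, -0.015, 0.0633]
tool_rot: [-0.0, 0.883, 0.47, -0.001]
contact_force: [1.0, -0.9, -0.5]
width: 0.005
t: 2.18
tool_pos: [0.5254, -0.0148, 0.0582]
tool_rot: [0.0, 0.883, 0.47, 0.0]
contact_force: [-0.4, 1.3, 0.8]
width: 0.005
```

```bash
python3 -m pendant '[1,0,0,0.002,0,1,0,0,0.002,0,1,0,0,0,0]'; python3 -m pendant '[1,0,0,0.002,0,1,0,0,0.002,0,1,0,0,0,0]'
```

```text
t: 2.43
tool_pos: [0.5254, -0.0148, 0.0538]
tool_rot: [0.0, 0.883, 0.469, 0.0]
contact_force: [0.2, -0.4, 4.7]
width: 0.005
t: 2.68
tool_pos: [0.5254, -0.0148, 0.0498]
tool_rot: [0.0, 0.883, 0.469, 0.0]
contact_force: [-0.2, 0.0, 8.6]
width: 0.006
```

```bash
python3 -m pendant '[1,0,0,0.0015,0,1,0,0,0,0]'; python3 -m pendant '[1,0,0,0.0015,0,1,0,0,0,0]'
```

```text
t: 2.85
tool_pos: [0.5254, -0.0148, 0.0491]
tool_rot: [0.0, 0.883, 0.469, 0.001]
contact_force: [-2.0, 0.7, 17.0]
width: 0.001
t: 3.02
tool_pos: [0.5254, -0.0149, 0.0489]
tool_rot: [0.0, 0.883, 0.469, 0.001]
contact_force: [-4.9, 0.5, 34.7]
width: 0.004
```

Bottomed, with the force rising sharply. I'll ease to about 14 N and slide.

```bash
python3 -m pendant '[1,0,0,-0.0017,0,1,0.004,0,0,0,1,0.004,0,0,0,1,0,0,0,0]'; python3 -m pendant '[1,0.004,0,0,0,1,0.004,0,0,0,1,0.004,0,0,0,1,0,0,0,0]'
```

```text
t: 3.35
tool_pos: [0.5287, -0.0096, 0.0492]
tool_rot: [0.0, 0.883, 0.469, -0.001]
contact_force: [-4.1, -3.6, 16.6]
width: 0.005
t: 3.68
tool_pos: [0.5352, -0.0002, 0.0492]
tool_rot: [0.0, 0.883, 0.469, -0.001]
contact_force: [-5.1, -5.8, 18.4]
width: 0.004
```

```bash
python3 -m pendant '[1,0.004,0,0,0,1,0.004,0,0,0,1,0.004,0,0,0,1,0,0,0,0]'; python3 - <<'E'
from h import *
cv2.imwrite("pics/p4.png",np.hstack([cv2.resize(r.snapshot("side")["img"][170:290,230:370],None,fx=3,fy=3,interpolation=cv2.INTER_CUBIC),r.snapshot("wrist")["img"][0:360,120:460]]))
E
```

```text
t: 4.02
tool_pos: [0.5419, 0.0097, 0.0492]
tool_rot: [0.0, 0.883, 0.469, -0.001]
contact_force: [-5.3, -5.3, 18.1]
width: 0.006
```

View pics/p4.png

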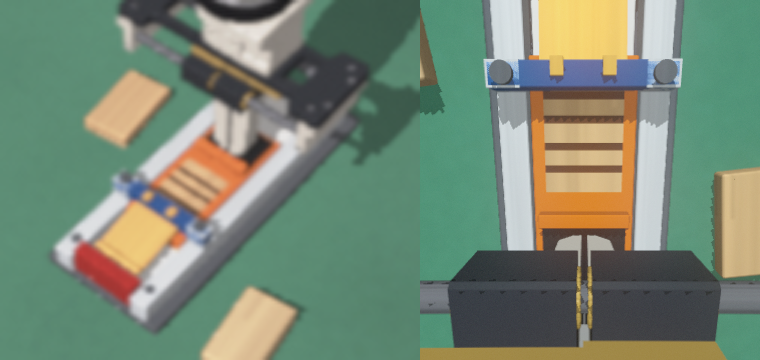

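The nose is under the bridge and leaf and the sled moves with the tip. Continuing.

```bash
python3 -m pendant '[1,0.005,0,0,0,1,0.005,0,0,0,1,0.005,0,0,0,1,0.005,0,0,0,1,0,0,0,0]'; python3 -m pendant '[1,0.005,0,0,0,1,0.005,0,0,0,1,0.005,0,0,0,1,0,0,0,0]'
```

```text
t: 4.53
tool_pos: [0.5533, 0.0265, 0.0492]
tool_rot: [0.0, 0.883, 0.469, -0.001]
contact_force: [-4.3, -5.8, 17.9]
width: 0.005
t: 4.87
tool_pos: [0.5608, 0.0377, 0.0492]
tool_rot: [0.001, 0.884, 0.468, -0.002]
contact_force: [-6.2, -9.0, 21.2]
width: 0.008
```

```bash
python3 -m pendant '[1,0.003,0,0,0,1,0.003,0,0,0,1,0,0,0,0]'; python3 -m pendant '[1,0.002,0,0,0,1,0.002,0,0,0,1,0,0,0,0]';python3 -m pendant '[1,0.002,0,0,0,1,0.002,0,0,0,1,0,0,0,0]'
```

```text
t: 5.12
tool_pos: [0.5637, 0.0421, 0.0492]
tool_rot: [0.001, 0.884, 0.468, -0.002]
contact_force: [-8.4, -9.7, 20.5]
width: 0.009
t: 5.37
tool_pos: [0.5659, 0.0453, 0.0492]
tool_rot: [0.001, 0.884, 0.468, -0.002]
contact_force: [-7.2, -11.9, 21.6]
width: 0.004
t: 5.62
tool_pos: [0.5682, 0.0486, 0.0492]
tool_rot: [0.001, 0.884, 0.468, -0.002]
contact_force: [-8.0, -9.9, 22.0]
width: 0.008
```

```bash
python3 -m pendant '[1,0.002,0,0,0,1,0.002,0,0,0,1,0,0,0,0]'; python3 -m pendant '[1,0.002,0,0,0,1,0,0,0,0]';python3 -m pendant '[1,0.002,0,0,0,1,0,0,0,0]'
```

```text
t: 5.87
tool_pos: [0.5704, 0.0516, 0.0492]
tool_rot: [0.001, 0.884, 0.468, -0.002]
contact_force: [-6.8, -11.6, 21.2]
width: 0.004
t: 6.03
tool_pos: [0.5716, 0.0531, 0.0492]
tool_rot: [0.001, 0.884, 0.468, -0.002]
contact_force: [-7.4, -12.0, 21.2]
width: 0.006
t: 6.2
tool_pos: [0.5724, 0.0544, 0.0492]
tool_rot: [0.001, 0.884, 0.468, -0.003]
contact_force: [-8.6, -13.3, 22.1]
width: 0.004
```

```bash
python3 -m pendant '[1,0.002,0,0,0,1,0,0,0,0]';python3 -m pendant '[1,0.0015,0,0,0,1,0,0,0,0]'; python3 - <<'E'
from h import *
cv2.imwrite("pics/p5.png",np.hstack([cv2.resize(r.snapshot("side")["img"][170:290,230:370],None,fx=3,fy=3,interpolation=cv2.INTER_CUBIC),r.snapshot("wrist")["img"][0:360,120:460]]))
E
```

```text
t: 6.37
tool_pos: [0.5725, 0.0545, 0.0492]
tool_rot: [0.001, 0.884, 0.467, -0.004]
contact_force: [-11.1, -18.4, 25.0]
width: 0.007
t: 6.53
tool_pos: [0.5726, 0.0545, 0.0492]
tool_rot: [0.001, 0.884, 0.467, -0.005]
contact_force: [-12.3, -21.1, 27.5]
width: 0.007
```

View pics/p5.png

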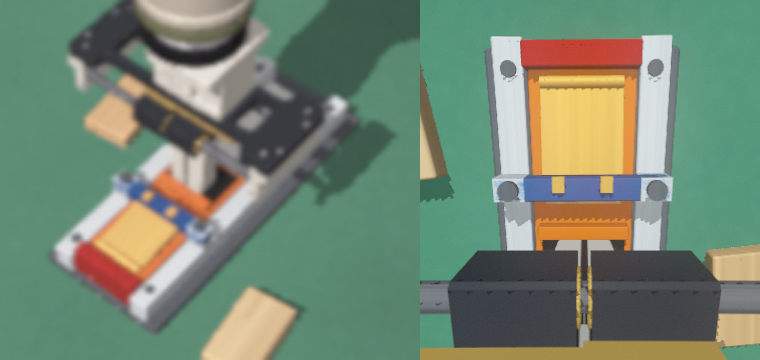

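The sled is home: the nose meets the red stop and the tip has stopped while the force rises. I'll relieve part of the forward push, still leaning forward, then lift straight up.

```bash
python3 -m pendant '[1,-0.0018,0,0,0,1,0,0,-0.002,0,1,0,0,-0.002,0,1,0,0,-0.002,0,1,0,0,0,0]'; python3 -m pendant '[1,0,0,-0.003,0,1,0,0,-0.003,0,1,-0.002,0,-0.004,0,1,-0.002,0,-0.01,0,1,0,0,-0.02,0]'
```

```text
t: 7.05
tool_pos: [0.5722, 0.0551, 0.0536]
tool_rot: [0.001, 0.884, 0.468, -0.004]
contact_force: [-5.6, -14.0, -1.8]
width: 0.007
t: 7.47
tool_pos: [0.5723, 0.0566, 0.0933]
tool_rot: [-0.0, 0.883, 0.469, -0.002]
contact_force: [-0.5, -0.2, 0.1]
width: 0.003
```

```bash
python3 -m pendant '[1,0,0,-0.03,0,1,0,0,-0.03,0,1,-0.03,0,-0.02,0,1,-0.03,0,0,0,1,-0.03,0,0,0]';python3 -m pendant '[1,0,0,0,0,1,0,0,0,0]'; python3 - <<'E'
from h import *
cv2.imwrite("pics/p6.png",np.hstack([cv2.resize(r.snapshot("side")["img"][170:290,230:370],None,fx=3,fy=3,interpolation=cv2.INTER_CUBIC),r.snapshot("wrist")["img"][0:360,120:460]]))
E
```

```text
t: 7.88
tool_pos: [0.5237, -0.0176, 0.1764]
tool_rot: [0.001, 0.883, 0.47, 0.002]
contact_force: [0.9, -1.1, -0.5]
width: 0.005
t: 8.05
tool_pos: [0.5229, -0.0186, 0.1753]
tool_rot: [0.0, 0.884, 0.468, 0.001]
contact_force: [-0.3, 0.4, 0.2]
width: 0.004
```

View pics/p6.png

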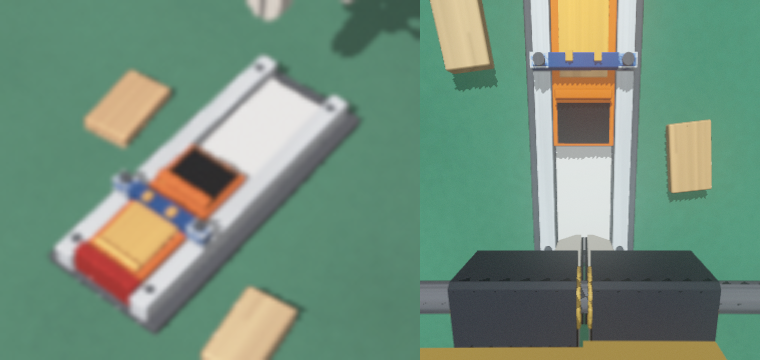

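```bash
python3 -m pendant '[1,0.04,0,0,0,1,0.04,0,0,0,1,0.02,0,0,0,1,0,0,0,0,1,0,0,0,0]'; python3 - <<'E'
from h import *
s=r.snapshot("wrist")
cv2.imwrite("pics/p7.png",cv2.resize(s["img"][60:260,180:400],None,fx=3,fy=3,interpolation=cv2.INTER_CUBIC))
E
```

```text
t: 8.57
tool_pos: [0.5797, 0.068, 0.1737]
tool_rot: [-0.0, 0.882, 0.471, -0.0]
contact_force: [-0.2, -1.0, 0.0]
width: 0.002
```

View pics/p7.png

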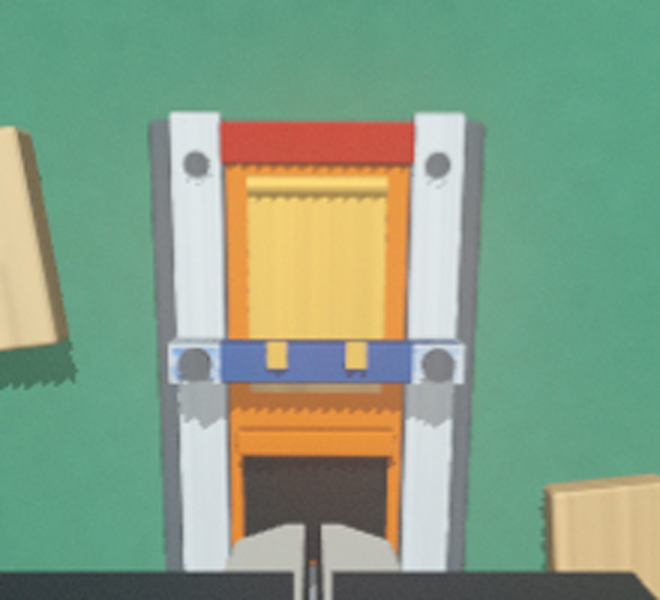

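The nose meets the red stop with no white gap, at crop (315,165). The sled is clamped under the bridge and the tool is clear.

```bash
python3 -c "
from station import r
print(r.read_state()['contact_force']);print(r.sign_off())"
```

```text
[ 0.77665169 -0.45349367  0.40227095]
the job is handed in; nothing more can be done
None
```

The sled is home against the red end stop, clamped under the bridge, and the job is handed in at about 8.6 s of the 40 s allowed.

- **Pressing:** I shut the fingers and pressed the black pad until the bed bottomed. That briefly took about 35 N, and I then eased to about 17 N.
- **Sliding:** With the bed held down, I slid the sled along the jig (yaw about 56°) under the bridge and the leaf. At the stop the tip stopped moving while the forward force rose to about 24 N.
- **Letting go:** I eased part of the forward push and lifted straight up, so nothing pulled the sled back.

**Last checks:**
- After release, the wrist picture shows no gap between the nose and the red stop.
- The leaf is resting on the sled and both coupons look undisturbed.
- The force on the tool is about zero.
- The fingers never went near the leaf.
- I did not measure the bed reading (about 0.0045 expected); I judged the clamping from the pictures.
- The two estimates of the sled's starting position differed by about 3 mm, which did not matter here.

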